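Shuttle a valve block to the leak-test station

TASK

First push the empty carrier along its rail until it clicks into the middle, loading station. Then take the long two-port valve block out of its rack lane, set it down flat on the rubber mat and let go so as to change your grip from its ends to its sides, and lower it, without dropping it, fully home and flat in the nest of the carrier while that stays in the loading station, and let go. Finally push the loaded carrier gently on until it clicks into the test station under the nozzle, and leave everything else where it stands.

Things in the scene. Friction and masses are not known exactly. Their poses are not given: they have to be found in the camera images.
- carrier (a joint): Carrier position along the rail's +y, m: 0 = park, 0.130 = loading (middle), 0.260 = test station; end stops -0.010 and 0.280. At each station a sprung plunger drops into a notch, pulling the carrier in from about 5 mm either side; pushing out of a notch takes 9 to 14 N, sliding between notches 1 to 4 N. Stays where left, cannot lift off. Starts between 0 and 0.09.
- rail: Steel rail slide screwed to the table, running left-right along its own y axis; origin on the table below its centre line. Base 100 wide (x), y -190 to +290, rail top 30 above the table (all mm). Nest centre at y = -110 (park), +20 (loading), +150 (test). At the +y end (y 237 to 287) stands the test post, 70 wide, 202 tall.
- nest (a point): Centre of the carrier's nest floor, 40 mm above the table; axes as the rail's. Aluminium deck 110 wide (x), y -95 to +45. The nest is a pocket 70 long (y) x 50 wide (x): at each y end a wall 50 wide, y 35 to 43, 52 above the nest floor (higher than the block); on the x sides only lips 5 thick, 6 high. So the block can be held there by its long sides only.
- push_plate (a point): Middle of the outer (-y) face of the upright push plate at the carrier's tail, 95 mm behind the nest centre, 65 mm above the table. Plate 44 wide (x), 10 thick (y), 40 to 90 above the table; 42 free between it and the nest wall. Press this face towards the rail's +y to advance the carrier; it can also be pinched.
- nozzle (a point): Lowest point of the brass test nozzle, 100 mm above the table, straight over the test station. It hangs (24 mm diameter) from an arm 34 mm wide, underside 155 mm above the table, which reaches from the test post to 18 mm on the -y side of the nozzle's axis. It does not move; nothing needs to touch it.
- load_station (a point): Where the nest floor's centre lies when the carrier is in the loading station (fixed to the rail, axes as the rail's).
- test_station (a point): Where the nest floor's centre lies when the carrier is in the test station under the nozzle (fixed to the rail, axes as the rail's).
- valve_block: Aluminium valve block: rectangular casting 64 mm long (its x) x 44 wide (its y) x 40 tall with two dark round ports flush in its top; origin at the centre of its underside; 0.2 to 0.45 kg. The longest of the three castings in the rack. May go into the nest either way round, long side along the rail.
- rack: Plywood rack fixed to the table, origin on the table below its centre: 150 mm (x) x 186 (y), floor 8 thick, three lanes along x at y -60, 0, +60, open-ended, each 54 wide; walls 6 thick, tops 54 above the table, 6 over the castings. The block lies lengthwise near the middle of any one lane: gripped there by its 64 mm ends only. Rack and mat may swap sides (left, right).
- mat: Flat black rubber mat stuck to the table, 150 (x) x 160 (y) x 3 thick, kept clear as the put-down place; origin below its centre, at table height; its top is 3 above the table.
- square_block: Bystander, leave alone: smaller aluminium casting 42 x 42 x 40 tall with one port, in another rack lane; sizes in mm, origin at the centre of its underside.
- round_flange: Bystander, leave alone: round aluminium casting, foot 48 diameter and 12 thick, hub 30 diameter, 40 tall overall, in another rack lane; sizes in mm, origin at the centre of its underside.
- spray_can: Bystander, leave alone: white spray can, diameter 52, 155 tall, standing between the rack and the mat; sizes in mm, origin at the centre of its underside.
- jar: Bystander, leave alone: glass jar with a steel lid, diameter 68, 100 tall, beyond the start end (-y) of the rail; sizes in mm, origin at the centre of its underside.
- tape_roll: Bystander, leave alone: grey roll of tape lying flat, diameter 96, 24 tall, on the table beyond the rail (+x side); sizes in mm, origin at the centre of its underside.
- wrench: Bystander, leave alone: open-end wrench lying flat on the table beyond the rail (+x side), 180 long; sizes in mm, origin at the middle of its length, underside.
- carton: Bystander, leave alone: cardboard box 90 x 120 x 70 tall at the right side (-y); sizes in mm, origin at the centre of its underside.
- mug: Bystander, leave alone: white mug, diameter 80, 90 tall, at the left side (+y); sizes in mm, origin at the centre of its underside.
Mind the look-alikes: they are no part of the job. Leave any red look-alike of the valve_block alone.

How it is judged (in metres and radians):
On the way, in this order (a step that is already met when the one before it is completed fails the run):
1. the empty carrier rests in the loading station (joint within 4 mm of 0.130 m), the block not yet in it (value of joint carrier between 0.126 and 0.134 m and velocity of joint carrier between -0.02 and 0.02 m/s and distance between valve_block and nest above 0.08 m), for 0.2 s.
2. the valve block stands flat on the rubber mat (its centre within 60 mm in the mat's x and 65 mm in its y), at rest and let go (x of valve_block in the frame of mat between -0.06 and 0.06 m and y of valve_block in the frame of mat between -0.065 and 0.065 m and z of valve_block in the frame of mat below 0.007 m and angle between valve_block's own z axis and vertical below 0.08 rad and contact force between valve_block and the fingers below 0.1 N and linear speed of valve_block below 0.03 m/s), for 0.2 s.
3. the valve block is let go fully home in the nest (centre within 6 mm sideways and 3 mm in height), with the carrier in the loading station (horizontal distance between valve_block and nest below 0.006 m and z of valve_block in the frame of nest between -0.003 and 0.003 m and angle between the x axis of valve_block and the y axis of nest, either way round below 0.15 rad and angle between valve_block's own z axis and vertical below 0.08 rad and contact force between valve_block and the fingers below 0.1 N and linear speed of valve_block below 0.03 m/s and value of joint carrier between 0.126 and 0.134 m and velocity of joint carrier between -0.02 and 0.02 m/s), for 0.2 s.
At the end, for the whole second after the job is handed in: The carrier rests in the test station (joint within 4 mm of 0.260 m), the valve block stands fully home in its nest (centre within 6 mm sideways and 3 mm in height of the nest floor's centre, long side along the rail within 0.15 rad, level within 0.08 rad), at rest and not touched by the fingers (horizontal distance between valve_block and nest below 0.006 m and z of valve_block in the frame of nest between -0.003 and 0.003 m and angle between the x axis of valve_block and the y axis of nest, either way round below 0.15 rad and angle between valve_block's own z axis and vertical below 0.08 rad and contact force between valve_block and the fingers below 0.1 N and linear speed of valve_block below 0.03 m/s and value of joint carrier between 0.256 and 0.264 m and velocity of joint carrier between -0.02 and 0.02 m/s).
It fails at once if another casting in the rack is shifted by more than 30 mm (distance of any of square_block, round_flange from where it was at the start of the episode above 0.03 m).
It fails at once if the spray can, jar or mug is shifted by more than 30 mm or tipped (distance of any of spray_can, jar, mug from where it was at the start of the episode above 0.03 m or angle between any of spray_can, jar, mug's own z axis and vertical above 0.5 rad).
It fails at once if the tape roll, wrench or carton is shifted by more than 30 mm (distance of any of tape_roll, wrench, carton from where it was at the start of the episode above 0.03 m).
It fails at once if the valve block is dropped or thrown: it moves faster than 0.4 m/s with no finger on it (contact force between valve_block and the fingers below 0.05 N and linear speed of valve_block above 0.4 m/s).
It fails at once if the carrier is slammed along the rail, faster than 0.6 m/s (velocity of joint carrier above 0.6 m/s or velocity of joint carrier below -0.6 m/s).
It also fails if it takes over 72 s, if anything falls off the work surface, if the arm or the gripper's body presses on something with over 40 N, if the wrist force passes 120 N, or if a joint passes its speed limit or range.

ROBOT

A 6-joint arm with a two-finger parallel gripper is mounted at the origin on the work surface. World frame = base frame: x ahead of the robot, y to its left, z up, the work surface at z = 0. Lengths are in mm, angles in rad, forces in N, time in s.
With the tool pointing down it reaches from about 350 to 975 mm from the base axis. Payload 7.1 kg.
Tool frame: the origin (TCP) lies at the very end of the fingers, on their centre line; the grasp point (between the pads) lies tcp_to_grasp behind it (tcp_to_grasp is the distance from the TCP to the grasp point, in mm); z points along the fingers, x is the direction in which the jaws open and shut, and the axes are right-handed (so a half turn about z gives the same grasp; the last joint's range is limited). The gripper opens to 88 mm and grips with 3 to 60 N. Pads are 20 mm wide; open, the fingers measure 115 mm over their backs; the gripper's body (75 mm by 178 mm) begins 61 mm behind the grasp point.
Start: joints at [-1.215, 0.423, 1.63, -0, 1.089, -0.019], TCP at [228.82, -581.589, 222.675] pointing down, gripper open.
Joint ranges: [-3, 3], [-0.9, 2.11], [0.09, 2.58], [-1.31, 4.45], [0.11, 2.69], [-2.54, 2.54]. Speed limits (rad/s): [2.39, 2.39, 3.01, 3.14, 3.14, 3.14].

INTERFACE

Orientations are given as a rotation vector (axis times angle).
In Python, from workcell import get_obs, get_image, close_job, recognise, mark_of, tcp_to_grasp gives the robot as it stands. The module is installed in compiled form; this text tells all that it offers.
- The arm moves only by the tool move_arm, never from a script. Its argument "motion" is a list of rows, each a list of 7 numbers: the shift along the world's x, y, z in mm, then the turn, a rotation vector about the world's x, y, z in rad, then the finger opening in mm, from 0 to 87.8. A call has 1 to 5 rows; each row is the pose to reach, as a shift and turn from the pose commanded when the call began; what a row does not reach only later rows make up. A row lasts 1/12 s, in which the tool goes at most 41.7 mm and 7.16 degrees, less where a joint would pass 70% of its speed; a pose out of reach is approached as far as the arm can. A call with a gripper value outside its range is refused whole. The fingers move at their own pace and stop on an object; the grip force is fixed at half the most. Time passes only in rows, so rows that repeat a pose let the fingers close. It gives the time, the measured TCP pose, the force and the opening at its end, in the units of the state.
- get_obs(): the state, without advancing time (a new reading comes with each control period).
- get_image(name): name is "scene" or "side" or "wrist"; returns a dict with "color" (420x560x3 uint8, red, green, blue), "mtx" (3x3 intrinsics, pixels), "camera_from_world" (4x4, takes a point from world to camera coordinates). Camera axes: x right, y up, looking along -z (the intrinsics and any distortion apply to the point x, -y, -z); pixel columns grow to the right and rows downward; lengths in mm; the calibration is good to about 2 mm. A picture is of the moment at which its call begins. There is no depth.
- close_job(): hands the job in, once; it reports no verdict.
Trained networks look in a picture, given as the dict that the camera call returned (one of the last four; its "shot" number tells which), for a name from the list of things; names that differ only in an ending like _2 or _b are one class to them, and where a whole thing is asked for, a point or a joint stands for the part that bears it (a point fixed in the world has none). Each returns a list of dicts, best first, with "p" (0 to 1); they miss things now and then, are a little off and sometimes report something else, mostly with a low value. They report only what shows in the picture. A call takes as long as a camera call. They do not tell look-alikes from the thing itself.
- recognise(picture, label): "bbox" ([centre column, centre row, width, height] in pixels, round what is visible of it).
- mark_of(picture, label): "location" ([row, column] in pixels: a listed point, or the origin of a listed thing).
The state is a dict: "t": time; "qpos": joint angles; "qvel": joint speeds; "joint_torque": joint torques, N m; "ee_pos": TCP position; "orientation": TCP orientation; "ft_force": force on the tool from outside, world axes, zero at the start; "moment": the same for the moment, N m; "width": finger opening in mm.
Only numpy, scipy, OpenCV 4.12 (cv2) and the standard library are available. Lean on these libraries where they do the work, as an engineer would, in place of code of your own. Each camera call takes 0.05 s, during which the arm holds its last target. There are 200 camera calls.

## Working session

There is one attempt and no reset: what is moved stays moved. The work goes in short steps, Python scripts to look and compute and a tool call to move; the robot and the scene stay as the last step left them, time stands still between calls to the robot, and variables do not carry over. Pictures are saved under pics/ and viewed, about 8 in all and at most 12, crops included, and the job is handed in when it is done.

Besides the shell and the picture viewer there is one more tool, called by a JSON object that holds its "method" and its "body", one argument or row to a line. move_arm: Moves the arm, as the interface text tells. Its arguments: {"type":"object","properties":{"motion":{"type":"array"}},"required":["motion"]}

```bash
mkdir -p pics; cat > h.py <<'E'
import numpy as np, cv2
from workcell import *
def ray(im,row,col):
    K=np.array(im["mtx"],float);T=np.array(im["camera_from_world"],float)
    R=T[:3,:3];t=T[:3,3]
    d=np.linalg.inv(K)@np.array([col,row,1.]); d=np.array([d[0],-d[1],-d[2]])
    return -R.T@t, R.T@d
def atz(im,row,col,z):
    o,d=ray(im,row,col); return o+d*(z-o[2])/d[2]
def proj(im,p):
    T=np.array(im["camera_from_world"],float);c=T[:3,:3]@np.array(p,float)+T[:3,3]
    q=np.array(im["mtx"])@np.array([c[0],-c[1],-c[2]]);return q[:2]/q[2]
def save(im,n,crop=None,s=1):
    a=cv2.cvtColor(np.array(im["color"]),cv2.COLOR_RGB2BGR)
    if crop: r0,r1,c0,c1=crop;a=a[r0:r1,c0:c1]
    cv2.imwrite("pics/"+n+".png",cv2.resize(a,None,fx=s,fy=s,interpolation=cv2.INTER_CUBIC))
E
python3 - <<'E'
from h import *
o=get_obs();print(o,tcp_to_grasp)
Z=dict(carrier=40,rail=0,nest=40,push_plate=65,nozzle=100,valve_block=8,rack=0,mat=0,square_block=8,round_flange=8,spray_can=0,jar=0)
ims=[]
for n in ["scene","side"]:
    im=get_image(n);save(im,n);ims.append(im["color"])
    print(n,[k for k in im], np.round(ray(im,210,280),2).tolist())
    for k,z in Z.items():
        for m in mark_of(im,k)[:3]:
            r,c=m["location"];print(n,k,round(m["p"],2),round(r),round(c),atz(im,r,c,z).round().tolist())
cv2.imwrite("pics/both.png",cv2.cvtColor(np.vstack(ims),cv2.COLOR_RGB2BGR))
E
```

```text
{'t': 0.0, 'qpos': array([-1.21501468e+00,  4.23846756e-01,  1.63065858e+00,  1.01733719e-05,
        1.08856268e+00, -1.89894967e-02]), 'qvel': array([ 0.00046501,  0.00300449,  0.00036757, -0.00034612,  0.00060664,
        0.00121395]), 'joint_torque': array([-1.58180712e-03, -5.44629335e+01, -2.73662907e+01,  6.44382834e-02,
        2.28886586e-02, -1.32126120e-04]), 'ee_pos': array([ 228.63537717, -581.11030725,  221.91033   ]), 'orientation': array([-2.59567239e+00,  1.76824114e+00,  1.88148179e-03]), 'ft_force': array([-0.49326616,  0.14390303, -0.00765943]), 'moment': array([-0.0133553 ,  0.02016468,  0.01614432]), 'width': 88.2119274369294} 18.700000000000003
scene ['color', 'mtx', 'camera_from_world', 'shot'] [[1531.77, -704.04, 1055.82], [-0.65, 0.46, -0.61]]Traceback (most recent call last):
  File "<stdin>", line 9, in <module>
ValueError: it knows: carton, jar, load_station, mat, mug, nest, nozzle, push_plate, rack, rail, round_flange, spray_can, square_block, tape_roll, test_station, valve_block, wrench
```

```bash
python3 - <<'E'
from h import *
Z=dict(rail=0,nest=40,push_plate=65,nozzle=100,load_station=40,test_station=40,valve_block=8,rack=0,mat=0,square_block=8,round_flange=8,spray_can=0,jar=0,mug=0,carton=0)
for n in ["scene","side"]:
    im=get_image(n);save(im,n,s=1.42)
    print(n, np.round(ray(im,210,280),2).tolist())
    for k,z in Z.items():
        for m in mark_of(im,k)[:3]:
            r,c=m["location"];print(n,k,round(m["p"],2),round(r),round(c),atz(im,r,c,z).round().tolist())
E
```

```text
scene [[1531.77, -704.04, 1055.82], [-0.65, 0.46, -0.61]]
scene rail 0.69 271 293 [656.0, -35.0, 0.0]
scene rail 0.27 208 292 [415.0, 136.0, 0.0]
scene nest 0.75 270 276 [660.0, -95.0, 40.0]
scene push_plate 0.73 274 246 [649.0, -184.0, 65.0]
scene push_plate 0.72 268 274 [674.0, -110.0, 65.0]
scene nozzle 0.93 220 340 [647.0, 136.0, 100.0]
scene nozzle 0.45 202 310 [530.0, 120.0, 100.0]
scene nozzle 0.17 286 342 [850.0, -28.0, 100.0]
scene load_station 0.76 254 302 [648.0, 2.0, 40.0]
scene load_station 0.68 225 260 [474.0, -24.0, 40.0]
scene load_station 0.5 322 283 [821.0, -186.0, 40.0]
scene test_station 0.6 240 334 [653.0, 114.0, 40.0]
scene test_station 0.53 198 323 [472.0, 220.0, 40.0]
scene valve_block 0.96 212 406 [651.0, 418.0, 8.0]
scene valve_block 0.8 208 295 [432.0, 138.0, 8.0]
scene valve_block 0.76 171 335 [335.0, 385.0, 8.0]
scene rack 0.81 207 307 [441.0, 181.0, 0.0]
scene mat 0.97 255 214 [475.0, -184.0, 0.0]
scene square_block 0.7 202 306 [425.0, 189.0, 8.0]
scene square_block 0.63 248 211 [450.0, -179.0, 8.0]
scene round_flange 0.67 269 274 [626.0, -76.0, 8.0]
sce
[... 576 characters left out ...]
d_station 0.25 161 260 [763.0, -140.0, 40.0]
side test_station 0.6 223 225 [643.0, 126.0, 40.0]
side valve_block 0.86 340 290 [282.0, 254.0, 8.0]
side valve_block 0.79 270 277 [439.0, 129.0, 8.0]
side valve_block 0.72 299 141 [637.0, 428.0, 8.0]
side rack 0.63 287 255 [447.0, 203.0, 0.0]
side mat 0.85 204 339 [464.0, -191.0, -0.0]
side mat 0.48 226 225 [663.0, 115.0, 0.0]
side square_block 0.63 285 262 [436.0, 190.0, 8.0]
side round_flange 0.5 298 246 [438.0, 246.0, 8.0]
side spray_can 0.76 247 308 [426.0, 9.0, 0.0]
side jar 0.79 153 339 [617.0, -396.0, -0.0]
side mug 0.74 340 178 [481.0, 431.0, 0.0]
side carton 0.97 161 372 [502.0, -434.0, -0.0]
side carton 0.74 203 265 [641.0, -37.0, -0.0]
```

View pics/scene.png

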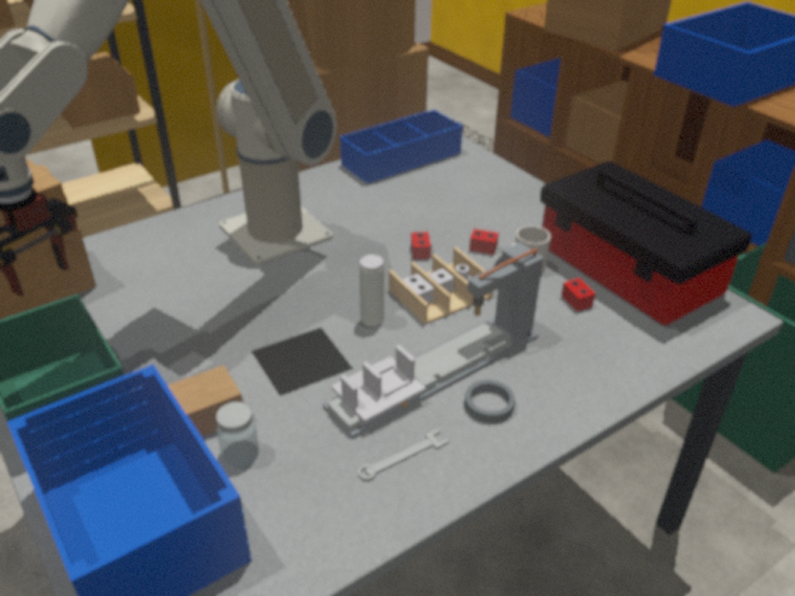

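View pics/side.png

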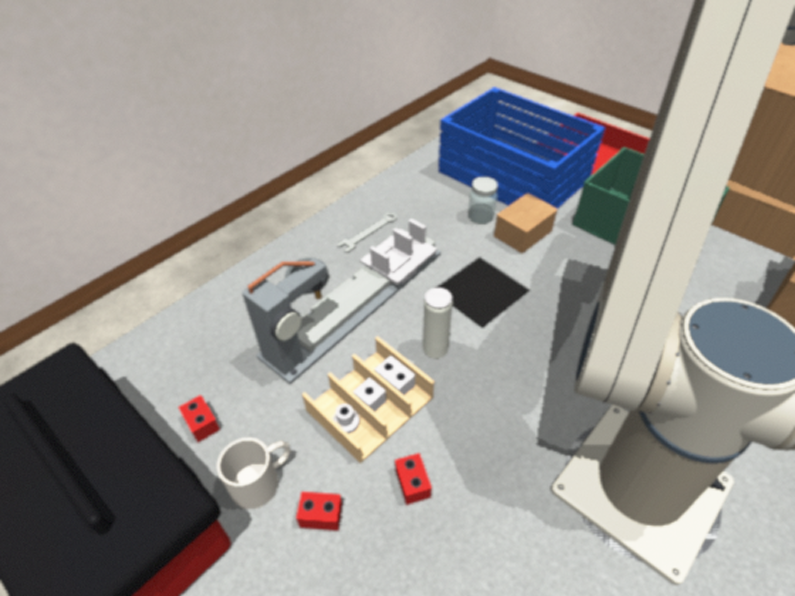

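The scene view shows the carrier near the park end, with its nest at about (275,268) in native px. The mat is centre-left, the rack is behind the nozzle, and the two-port block is in the lane nearest the spray can. The side view agrees, and the red look-alikes are outside the rack. Next I move over the carrier and mat to measure with the wrist camera.

{"method": "move_arm", "body": {
  "motion": [
    [25,25,5,0,0,0.08,40],
    [50,51,10,0,0,0.16,0],
    [75,76,15,0,0,0.24,0],
    [100,102,20,0,0,0.32,0],
    [125,127,26,0,0,0.4,0]
  ]
}}

```text
t: 2.07
ee_pos: [354.6, -453.2, 248.8]
orientation: [-2.898, 1.212, 0.0]
ft_force: [-0.1, -0.3, 0.6]
width: 58.0
```

{"method": "move_arm", "body": {
  "motion": [
    [25,25,5,0,0,0.08,0],
    [50,51,10,0,0,0.16,0],
    [75,76,15,0,0,0.24,0],
    [100,102,20,0,0,0.32,0],
    [125,127,26,0,0,0.4,0]
  ]
}}

```text
t: 2.48
ee_pos: [479.7, -326.0, 275.0]
orientation: [-3.081, 0.612, 0.0]
ft_force: [-0.6, -0.4, 0.1]
width: 24.5
```

{"method": "move_arm", "body": {
  "motion": [
    [25,25,5,0,0,0.08,0],
    [50,51,10,0,0,0.16,0],
    [75,76,15,0,0,0.24,0],
    [100,102,20,0,0,0.32,0],
    [120,127,26,0,0,0.396,0]
  ]
}}

```text
t: 2.9
ee_pos: [600.3, -198.9, 300.8]
orientation: [-3.142, -0.007, -0.0]
ft_force: [0.9, -0.4, 0.1]
width: 0.3
```

```bash
cat >> h.py <<'E'
def look(names,cam="wrist"):
    im=get_image(cam)
    for k,z in names.items():
        for m in mark_of(im,k)[:3]:
            r,c=m["location"];print(cam,k,round(m["p"],2),round(r),round(c),atz(im,r,c,z).round(1).tolist())
    return im
def st():
    o=get_obs();print({k:np.round(o[k],3).tolist() for k in("t","qpos","ee_pos","orientation","ft_force","width")})
E
python3 - <<'E'
from h import *
st()
im=look(dict(rail=0,nest=40,push_plate=65,load_station=40,test_station=40,mat=0));save(im,"w1",s=1.42)
print(np.round(ray(im,210,280),2).tolist())
E
```

```text
{'t': 2.9, 'qpos': [-0.339, 0.359, 1.539, 0.0, 1.244, -0.343], 'ee_pos': [600.273, -198.897, 300.819], 'orientation': [-3.142, -0.007, -0.0], 'ft_force': [0.905, -0.438, 0.064], 'width': 0.322}
wrist rail 0.89 40 316 [648.4, -25.2, 0.0]
wrist nest 0.91 94 322 [654.0, -95.9, 40.0]
wrist push_plate 0.66 171 320 [651.5, -189.2, 65.0]
wrist load_station 0.88 14 318 [646.2, -6.3, 40.0]
wrist mat 0.79 163 187 [468.2, -186.7, 0.0]
wrist mat 0.46 41 318 [650.7, -25.7, 0.0]
[[600.27, -131.04, 462.4], [0.0, -0.26, -0.96]]
```

View pics/w1.png

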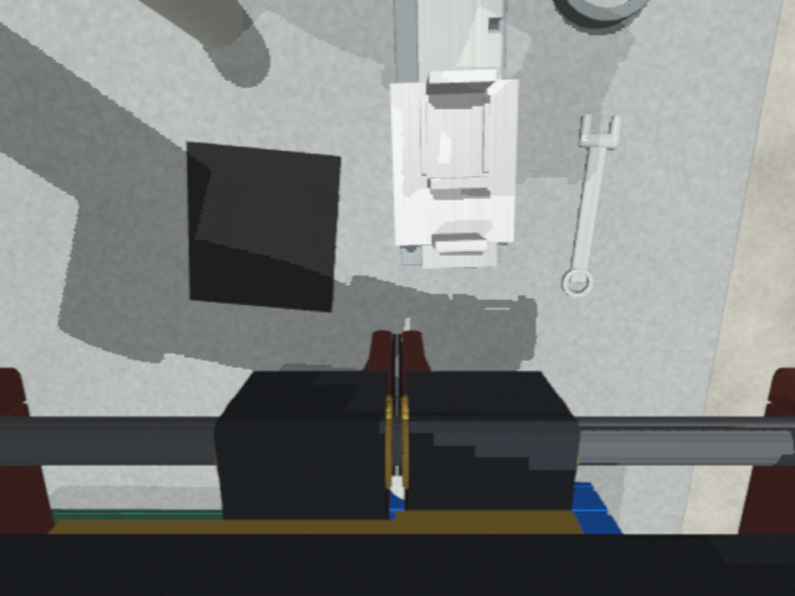

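The wrist view shows the carrier on the rail (deck corners roughly (391,85), (518,80), (514,242), (396,246)). The push plate is at (460,243), and the mat is clear with a slight yaw. I'll work out the yaws from the corners.

```bash
python3 - <<'E'
from h import *
im=get_image("wrist");s=1.42
for n,z,P in [("deck",40,[(391,85),(518,80),(514,242),(396,246)]),("mat",3,[(187,142),(341,157),(332,312),(190,299)]),("platetop",90,[(433,238),(487,233)])]:
    Q=np.array([atz(im,r/s,c/s,z)[:2] for c,r in P]);print(n,Q.round(1).tolist(),Q.mean(0).round(1),[round(float(np.degrees(np.arctan2(*(Q[(i+1)%len(Q)]-Q[i])[::-1]))),1) for i in range(len(Q))])
E
```

```text
deck [[593.8, -58.9], [702.6, -55.2], [707.8, -194.5], [597.8, -198.0]] [ 650.5 -126.6] [1.9, -87.8, -178.2, 91.6]
mat [[396.9, -102.5], [544.6, -116.7], [530.0, -273.6], [381.7, -259.1]] [ 463.3 -188. ] [-5.5, -95.3, 174.4, 84.5]
platetop [[628.2, -183.8], [672.3, -179.8]] [ 650.3 -181.8] [5.2, -174.8]
```

{"method": "move_arm", "body": {
  "motion": [
    [18,-14,-25,0,0,0.01,0],
    [36,-28,-55,0,0,0.02,0],
    [53,-42,-90,0,0,0.03,0],
    [53,-42,-130,0,0,0.03,0],
    [53,-42,-170,0,0,0.03,0]
  ]
}}

```text
t: 3.72
ee_pos: [652.0, -244.8, 129.3]
orientation: [3.141, 0.043, 0.002]
ft_force: [0.6, -0.0, -0.2]
width: 0.8
```

{"method": "move_arm", "body": {
  "motion": [
    [0,0,-25,0,0,0,0],
    [0,0,-50,0,0,0,0],
    [0,0,-70,0,0,0,0],
    [0,3,-71,0,0,0,0],
    [0,6,-71,0,0,0,0]
  ]
}}

```text
t: 4.13
ee_pos: [650.4, -237.1, 58.5]
orientation: [-3.14, -0.044, 0.004]
ft_force: [0.3, -0.1, -0.1]
width: 1.1
```

```bash
python3 - <<'E'
from h import *
st()
look(dict(nest=40,push_plate=65,load_station=40,mat=0,rail=0))
look(dict(nest=40,push_plate=65,load_station=40,test_station=40,nozzle=100),"scene")
im=look(dict(nest=40,push_plate=65,load_station=40,test_station=40,nozzle=100),"side")
E
```

```text
{'t': 4.133, 'qpos': [-0.367, 0.715, 1.548, -0.0, 0.881, -0.395], 'ee_pos': [650.383, -237.09, 58.532], 'orientation': [-3.14, -0.044, 0.004], 'ft_force': [0.34, -0.078, -0.134], 'width': 1.059}
wrist push_plate 0.62 172 286 [652.8, -192.1, 65.0]
wrist push_plate 0.55 122 491 [748.2, -165.9, 65.0]
wrist mat 0.72 142 10 [466.9, -186.3, 0.0]
scene nest 0.69 266 273 [641.6, -91.6, 40.0]
scene push_plate 0.69 277 244 [656.5, -191.6, 65.0]
scene push_plate 0.69 238 336 [668.8, 104.5, 65.0]
scene push_plate 0.33 270 293 [707.2, -72.6, 65.0]
scene load_station 0.78 256 301 [652.3, -5.6, 40.0]
scene test_station 0.69 239 332 [647.0, 113.7, 40.0]
scene test_station 0.43 318 169 [651.4, -407.7, 40.0]
scene nozzle 0.96 220 338 [644.7, 130.0, 100.0]
side nest 0.68 184 272 [655.2, -86.2, 40.0]
side nest 0.54 338 176 [469.3, 435.0, 40.0]
side nest 0.22 285 260 [422.8, 205.2, 40.0]
side push_plate 0.92 164 294 [648.7, -182.8, 65.0]
side load_station 0.66 198 257 [647.2, -8.1, 40.0]
side test_station 0.63 224 224 [642.7, 131.5, 40.0]
side nozzle 0.73 207 220 [654.2, 125.6, 100.0]
```

{"method": "move_arm", "body": {
  "motion": [
    [1,12,0,0,0,0,0],
    [1,24,0,0,0,0,0],
    [1,32,0,0,0,0,0],
    [1,40,0,0,0,0,0],
    [1,48,0,0,0,0,0]
  ]
}}

```text
t: 5.45
ee_pos: [652.2, -188.8, 59.6]
orientation: [3.139, 0.05, -0.002]
ft_force: [-3.7, -9.6, -0.3]
width: 0.4
```

{"method": "move_arm", "body": {
  "motion": [
    [0,9,0,0,0,0,0],
    [0,18,0,0,0,0,0],
    [0,27,0,0,0,0,0],
    [0,36,0,0,0,0,0],
    [-1,45,0,0,0,0,0]
  ]
}}

```text
t: 5.87
ee_pos: [650.6, -144.2, 59.5]
orientation: [3.139, 0.049, -0.003]
ft_force: [-2.6, -10.5, -1.1]
width: 0.3
```

{"method": "move_arm", "body": {
  "motion": [
    [0,4,0,0,0,0,0],
    [0,8,0,0,0,0,0],
    [0,11,0,0,0,0,0],
    [0,14,0,0,0,0,0],
    [-1,16,0,0,0,0,0]
  ]
}}

```text
t: 6.28
ee_pos: [650.1, -127.7, 59.5]
orientation: [3.14, 0.049, -0.002]
ft_force: [-0.5, -6.4, -3.7]
width: 0.4
```

```bash
python3 - <<'E'
from h import *
st()
look(dict(nest=40,push_plate=65,load_station=40))
look(dict(nest=40,load_station=40,push_plate=65),"scene")
look(dict(nest=40,load_station=40,push_plate=65),"side")
E
```

```text
{'t': 6.283, 'qpos': [-0.211, 0.679, 1.623, -0.002, 0.84, -0.241], 'ee_pos': [650.117, -127.66, 59.521], 'orientation': [3.14, 0.049, -0.002], 'ft_force': [-0.528, -6.415, -3.689], 'width': 0.353}
wrist nest 0.94 45 283 [649.0, -20.5, 40.0]
wrist push_plate 0.94 236 279 [650.1, -116.2, 65.0]
wrist push_plate 0.57 44 285 [649.8, -25.7, 65.0]
wrist load_station 0.8 16 284 [649.0, -7.0, 40.0]
scene nest 0.92 256 297 [646.7, -14.6, 40.0]
scene load_station 0.97 254 301 [646.1, -0.6, 40.0]
scene load_station 0.69 251 213 [495.7, -196.0, 40.0]
scene push_plate 0.98 261 270 [645.4, -103.3, 65.0]
side nest 0.72 196 256 [655.8, -15.1, 40.0]
side load_station 0.84 200 259 [637.4, -6.5, 40.0]
side push_plate 0.92 172 277 [663.5, -119.9, 65.0]
side push_plate 0.25 201 261 [611.4, 9.1, 65.0]
side push_plate 0.18 203 339 [434.0, -137.0, 65.0]
```

{"method": "move_arm", "body": {
  "motion": [
    [0,2,0,0,0,0,0],
    [0,4,0,0,0,0,0],
    [0,6,0,0,0,0,0],
    [0,7,0,0,0,0,0],
    [0,8,0,0,0,0,0]
  ]
}}

```text
t: 7.3
ee_pos: [650.7, -120.6, 59.7]
orientation: [3.14, 0.047, -0.0]
ft_force: [-0.4, -6.0, -0.3]
width: 0.2
```

{"method": "move_arm", "body": {
  "motion": [
    [0,1,0,0,0,0,0],
    [0,2,0,0,0,0,0],
    [0,2,0,0,0,0,0]
  ]
}}

```text
t: 7.55
ee_pos: [650.7, -117.4, 59.7]
orientation: [-3.141, -0.047, 0.0]
ft_force: [-0.3, -0.3, 0.7]
width: 0.5
```

```bash
python3 - <<'E'
from h import *
st()
look(dict(nest=40,push_plate=65,load_station=40))
look(dict(nest=40,load_station=40,push_plate=65),"scene")
E
```

```text
{'t': 7.55, 'qpos': [-0.197, 0.677, 1.627, 0.0, 0.838, -0.227], 'ee_pos': [650.715, -117.394, 59.674], 'orientation': [-3.141, -0.047, 0.0], 'ft_force': [-0.251, -0.265, 0.741], 'width': 0.454}
wrist nest 0.73 47 280 [648.4, -11.3, 40.0]
wrist push_plate 0.55 236 278 [650.3, -105.9, 65.0]
wrist load_station 0.89 39 275 [645.7, -7.7, 40.0]
scene nest 0.62 257 299 [653.9, -12.7, 40.0]
scene nest 0.46 323 169 [664.7, -413.6, 40.0]
scene load_station 0.65 253 301 [643.6, 2.3, 40.0]
scene push_plate 0.95 261 273 [647.2, -96.5, 65.0]
scene push_plate 0.34 198 322 [498.0, 190.1, 65.0]
```

{"method": "move_arm", "body": {
  "motion": [
    [0,1,0,0,0,0,0],
    [0,2,0,0,0,0,0]
  ]
}}

```text
t: 8.12
ee_pos: [650.8, -115.6, 59.7]
orientation: [3.141, 0.047, -0.0]
ft_force: [-0.7, -0.4, -0.3]
width: 0.7
```

{"method": "move_arm", "body": {
  "motion": [
    [0,1,0,0,0,0,0],
    [0,2,0,0,0,0,0]
  ]
}}

```text
t: 8.28
ee_pos: [650.8, -113.6, 59.7]
orientation: [3.141, 0.047, -0.0]
ft_force: [-1.0, -2.9, -0.1]
width: 0.5
```

{"method": "move_arm", "body": {
  "motion": [
    [0,1,0,0,0,0,0],
    [0,1,0,0,0,0,0]
  ]
}}

```text
t: 8.45
ee_pos: [650.7, -112.9, 59.7]
orientation: [3.141, 0.048, -0.0]
ft_force: [-0.6, -3.9, 1.0]
width: 0.4
```

```bash
python3 - <<'E'
from h import *
st()
im=look(dict(nest=40,push_plate=65,load_station=40));save(im,"w2",s=1.42)
E
```

```text
{'t': 8.45, 'qpos': [-0.19, 0.676, 1.629, -0.001, 0.837, -0.219], 'ee_pos': [650.739, -112.928, 59.675], 'orientation': [3.141, 0.048, -0.0], 'ft_force': [-0.648, -3.858, 0.953], 'width': 0.412}
wrist nest 0.96 47 283 [649.7, -6.7, 40.0]
wrist push_plate 0.71 237 280 [651.5, -102.1, 65.0]
wrist load_station 0.98 49 278 [647.6, -8.0, 40.0]
```

The finger ran force-free for about 5 mm and then met firm resistance, with the nest reading at about y=-7 against the station at about -8. That is what a click looks like. I'll back off, go up and over to the rack.

{"method": "move_arm", "body": {
  "motion": [
    [0,-8,0,0,0,0,0],
    [0,-16,10,0,0,0,0],
    [0,-16,45,0,0,0,40],
    [0,-16,85,0,0,0,85],
    [0,-16,125,0,0,0,85]
  ]
}}

```text
t: 9.07
ee_pos: [650.2, -129.0, 186.1]
orientation: [-3.14, -0.046, 0.002]
ft_force: [1.1, -0.6, 0.4]
width: 16.7
```

{"method": "move_arm", "body": {
  "motion": [
    [-5,5,38,0,0,0,85],
    [-18,20,75,0,0,0,85],
    [-38,45,105,0,0,0,85],
    [-60,75,120,0,0,0,85],
    [-82,107,120,0,0,0,85]
  ]
}}

```text
t: 9.48
ee_pos: [570.2, -21.6, 310.1]
orientation: [-3.141, -0.044, -0.013]
ft_force: [1.2, 0.6, -0.0]
width: 50.3
```

```bash
python3 - <<'E'
from h import *
st()
im=look(dict(nest=40,push_plate=65,load_station=40,test_station=40,nozzle=100));save(im,"w3",s=1.42)
look(dict(nest=40,push_plate=65,load_station=40,test_station=40),"side")
E
```

```text
{'t': 9.483, 'qpos': [-0.059, 0.249, 1.671, 0.001, 1.214, -0.087], 'ee_pos': [570.167, -21.562, 310.093], 'orientation': [-3.141, -0.044, -0.013], 'ft_force': [1.155, 0.645, -0.018], 'width': 50.294}
wrist nest 0.98 164 337 [650.7, -5.1, 40.0]
wrist nest 0.68 10 183 [451.8, 174.6, 40.0]
wrist nest 0.58 147 187 [449.3, 12.1, 40.0]
wrist push_plate 0.61 239 334 [648.4, -102.8, 65.0]
wrist load_station 0.8 166 334 [646.7, -8.1, 40.0]
wrist nozzle 0.82 48 348 [641.6, 126.4, 100.0]
side nest 0.71 247 308 [410.8, 33.3, 40.0]
side nest 0.7 206 339 [437.7, -149.7, 40.0]
side nest 0.56 198 257 [644.6, -8.1, 40.0]
side push_plate 0.7 177 276 [650.0, -97.7, 65.0]
side load_station 0.71 197 252 [662.6, -2.6, 40.0]
side load_station 0.69 202 254 [641.8, 8.2, 40.0]
side test_station 0.73 225 224 [641.9, 132.3, 40.0]
side test_station 0.56 246 308 [412.4, 29.6, 40.0]
side test_station 0.54 164 372 [471.3, -379.8, 40.0]
```

{"method": "move_arm", "body": {
  "motion": [
    [-26,38,0,0,0,0,85],
    [-52,72,0,0,0,0,85],
    [-78,106,0,0,0,0,85],
    [-104,140,0,0,0,0,85],
    [-128,170,0,0,0,0,85]
  ]
}}

```text
t: 10.45
ee_pos: [442.7, 145.7, 304.5]
orientation: [-3.141, -0.045, 0.0]
ft_force: [0.7, 0.7, 0.0]
width: 85.1
```

```bash
python3 - <<'E'
from h import *
st()
im=look(dict(rack=0,valve_block=8,square_block=8,round_flange=8));save(im,"w4",s=1.42)
E
```

```text
{'t': 10.45, 'qpos': [0.292, 0.087, 1.882, 0.0, 1.173, 0.264], 'ee_pos': [442.676, 145.683, 304.472], 'orientation': [-3.141, -0.045, 0.0], 'ft_force': [0.723, 0.697, 0.041], 'width': 85.116}
wrist rack 0.17 280 402 [643.8, -23.8, 0.0]
wrist valve_block 0.96 90 166 [287.5, 252.0, 8.0]
wrist valve_block 0.93 186 277 [441.1, 125.6, 8.0]
wrist square_block 0.81 142 278 [439.8, 187.4, 8.0]
wrist round_flange 0.93 98 284 [447.1, 246.5, 8.0]
wrist round_flange 0.53 185 277 [440.6, 126.5, 8.0]
```

View pics/w4.png

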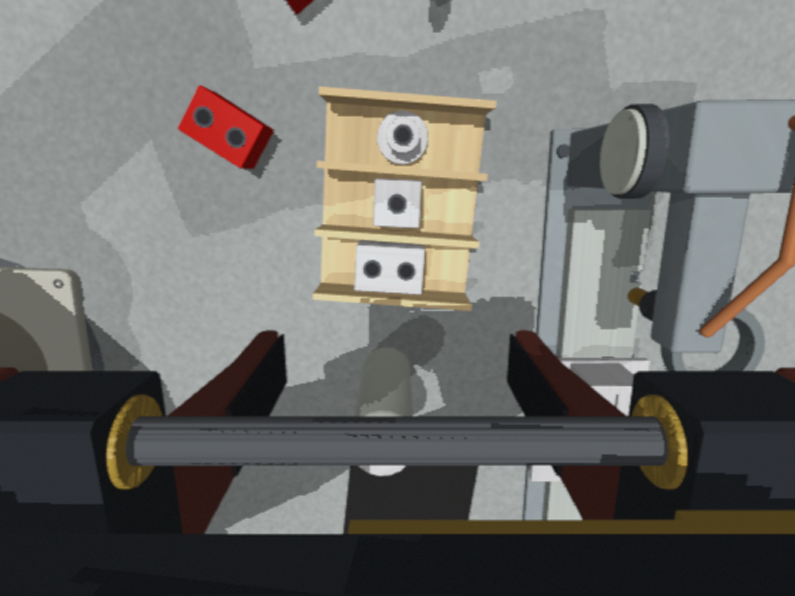

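View pics/w3.png

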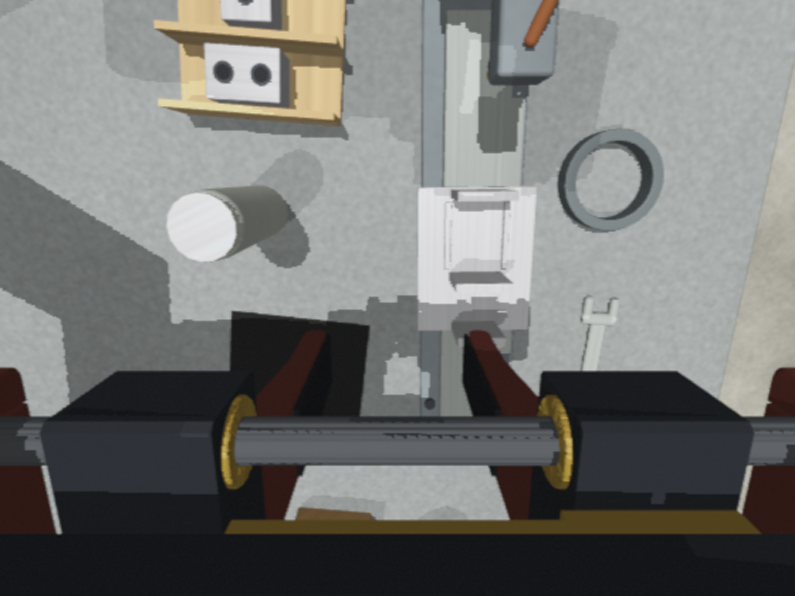

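w4 shows the grey two-port block in the near rack lane, with ports at (372,269) and (407,271); the square block and flange are in the other lanes. In w3 the carrier sits at the middle station. I'll compute the block pose from its ports.

```bash
python3 - <<'E'
from h import *
im=get_image("wrist");s=1.42
for n,z,P in [("ports",48,[(372,269),(407,271)]),("top",48,[(356,243),(425,247),(423,294),(355,290)]),("wallends",54,[(316,229),(478,241)]),("wall2",54,[(315,292),(470,305)])]:
    Q=np.array([atz(im,r/s,c/s,z)[:2] for c,r in P]);d=Q[1]-Q[0]
    print(n,Q.round(1).tolist(),Q.mean(0).round(1),round(float(np.degrees(np.arctan2(d[1],d[0]))),1))
o,d=ray(im,0,0)
g=cv2.cvtColor(im["color"],cv2.COLOR_RGB2GRAY)[150:220,225:325]
print(recognise(im,"valve_block")[:2], np.round(o))
save(im,"w5",(150,220,225,325),6)
E
```

```text
ports [[422.5, 126.2], [455.4, 125.3]] [439.  125.8] -1.6
top [[407.3, 150.3], [471.3, 148.5], [471.5, 103.4], [406.7, 105.4]] [439.2 126.9] -1.6
wallends [[371.5, 162.9], [518.9, 156.4]] [445.2 159.6] -2.5
wall2 [[369.8, 103.9], [515.9, 95.6]] [442.8  99.7] -3.3
[{'bbox': [158.9, 91.0, 60.3, 60.2], 'p': 0.69}, {'bbox': [275.1, 189.6, 50.1, 37.3], 'p': 0.68}] [442. 213. 466.]
```

View pics/w5.png

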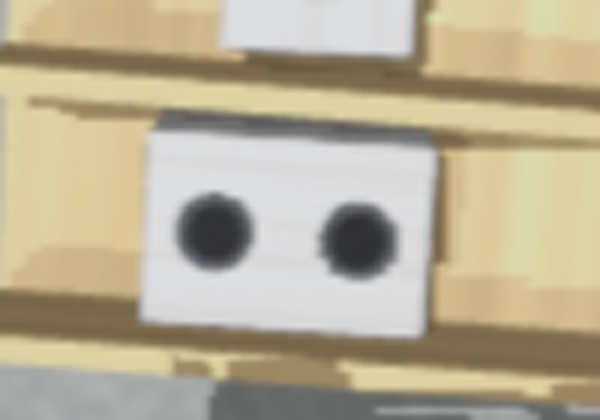

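{"method": "move_arm", "body": {
  "motion": [
    [-1,-7,-30,0,0,-0.025,87],
    [-2,-14,-70,0,0,-0.05,87],
    [-3,-20,-110,0,0,-0.075,87],
    [-3,-20,-150,0,0,-0.075,87],
    [-3,-20,-185,0,0,-0.075,87]
  ]
}}

```text
t: 11.22
ee_pos: [441.0, 123.1, 117.6]
orientation: [3.14, -0.076, -0.0]
ft_force: [0.6, 0.4, 0.6]
width: 86.6
```

{"method": "move_arm", "body": {
  "motion": [
    [0,0,-15,0,0,0,87],
    [0,0,-30,0,0,0,87],
    [0,0,-38,0,0,0,87]
  ]
}}

```text
t: 11.47
ee_pos: [440.5, 123.4, 79.5]
orientation: [3.14, -0.075, -0.005]
ft_force: [1.4, 0.3, 0.0]
width: 87.2
```

```bash
python3 - <<'E'
from h import *
st()
im=look(dict(valve_block=8,square_block=8));save(im,"w6",s=1.2)
E
```

```text
{'t': 11.467, 'qpos': [0.247, 0.426, 2.08, -0.0, 0.639, 0.295], 'ee_pos': [440.462, 123.369, 79.485], 'orientation': [3.14, -0.075, -0.005], 'ft_force': [1.36, 0.3, 0.003], 'width': 87.219}
wrist valve_block 0.88 213 276 [438.4, 125.5, 8.0]
wrist valve_block 0.73 44 43 [289.2, 249.7, 8.0]
wrist square_block 0.94 129 278 [442.6, 187.3, 8.0]
```

View pics/w6.png

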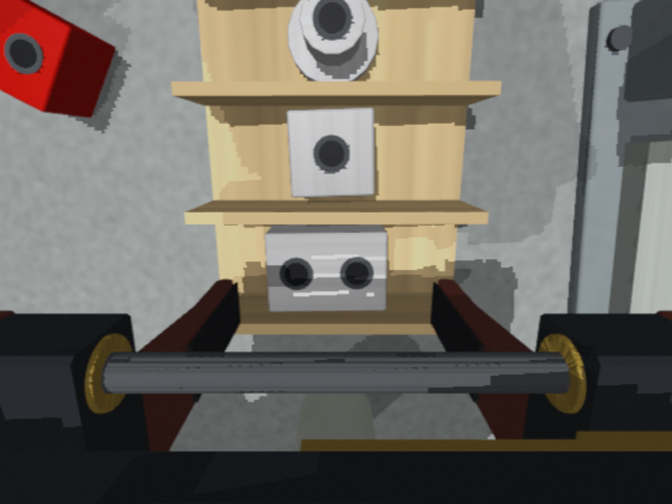

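w6: the block is between the fingers, with ports at (296,274) and (357,272) and parallel to the jaws; it sits perhaps slightly left of centre.

```bash
python3 - <<'E'
from h import *
im=get_image("wrist");s=1.2
for P in [[(296,274),(357,272)],[(266,232),(386,231),(386,309),(269,310)]]:
    Q=np.array([atz(im,r/s,c/s,48)[:2] for c,r in P]);d=Q[1]-Q[0]
    print(Q.round(1).tolist(),Q.mean(0).round(1),round(float(np.degrees(np.arctan2(d[1],d[0]))),1))
print(proj(im,get_obs()["ee_pos"])*s,im["mtx"])
E
```

```text
[[420.7, 127.6], [453.3, 127.3]] [437.  127.5] -0.7
[[406.8, 151.3], [469.0, 148.9], [468.4, 105.2], [404.4, 107.6]] [437.2 128.3] -2.2
[334.99044489 302.85751961] [[319.86569276   0.         279.10458008]
 [  0.         319.86569276 205.45012023]
 [  0.           0.           1.        ]]
```

{"method": "move_arm", "body": {
  "motion": [
    [-3,3,-15,0,0,0,87],
    [-3,3,-32,0,0,0,87],
    [-3,3,-48,0,0,0,87],
    [-3,3,-58,0,0,0,87],
    [-3,3,-62,0,0,0,87]
  ]
}}

```text
t: 12.08
ee_pos: [437.9, 127.8, 19.4]
orientation: [-3.141, 0.071, -0.0]
ft_force: [-0.5, -0.0, -0.8]
width: 87.2
```

{"method": "move_arm", "body": {
  "motion": [
    [0,0,0,0,0,0,75],
    [0,0,0,0,0,0,65],
    [0,0,0,0,0,0,55],
    [0,0,0,0,0,0,50],
    [0,0,0,0,0,0,50]
  ]
}}

```text
t: 12.5
ee_pos: [437.7, 127.9, 20.4]
orientation: [-3.141, 0.071, -0.0]
ft_force: [-1.6, 0.5, 7.5]
width: 64.2
```

{"method": "move_arm", "body": {
  "motion": [
    [0,0,0,0,0,0,50],
    [0,0,0,0,0,0,50]
  ]
}}

```text
t: 12.67
ee_pos: [437.7, 127.9, 20.4]
orientation: [-3.141, 0.071, -0.001]
ft_force: [-1.7, -0.6, 6.9]
width: 63.7
```

{"method": "move_arm", "body": {
  "motion": [
    [0,0,15,0,0,0,50],
    [0,0,50,0,0,0,50],
    [0,0,90,0,0,0,50],
    [0,0,130,0,0,0,50],
    [2,-10,165,0,0,-0.03,50]
  ]
}}

```text
t: 13.08
ee_pos: [439.3, 118.5, 187.0]
orientation: [-3.139, 0.116, -0.001]
ft_force: [0.8, -0.1, -4.6]
width: 63.7
```

{"method": "move_arm", "body": {
  "motion": [
    [2,-20,20,0,0,-0.09,50],
    [4,-50,30,0,0,-0.18,50],
    [6,-80,30,0,0,-0.28,50],
    [8,-112,30,0,0,-0.39,50],
    [10,-145,30,0,0,-0.5,50]
  ]
}}

```text
t: 13.5
ee_pos: [449.3, -28.3, 215.2]
orientation: [-3.01, 0.898, -0.002]
ft_force: [0.7, 0.9, -3.3]
width: 63.7
```

{"method": "move_arm", "body": {
  "motion": [
    [3,-33,0,0,0,-0.11,50],
    [6,-66,0,0,0,-0.22,50],
    [9,-98,-5,0,0,-0.33,50],
    [12,-128,-20,0,0,-0.44,50],
    [14,-150,-45,0,0,-0.55,50]
  ]
}}

```text
t: 13.92
ee_pos: [465.4, -180.2, 171.3]
orientation: [-2.651, 1.684, -0.009]
ft_force: [0.8, 0.1, -3.1]
width: 64.3
```

{"method": "move_arm", "body": {
  "motion": [
    [1,-6,-30,0,0,-0.1,50],
    [1,-12,-60,0,0,-0.2,50],
    [1,-12,-85,0,0,-0.3,50],
    [1,-12,-105,0,0,-0.4,50],
    [1,-12,-115,0,0,-0.42,50]
  ]
}}

```text
t: 14.33
ee_pos: [462.9, -188.6, 52.3]
orientation: [2.244, -2.197, -0.006]
ft_force: [-0.4, 0.4, -2.7]
width: 63.7
```

```bash
python3 - <<'E'
from h import *
st()
im=look(dict(mat=0,valve_block=30));save(im,"w7",s=1.2)
E
```

```text
{'t': 14.333, 'qpos': [-0.411, 0.521, 1.996, 0.0, 0.628, 1.139], 'ee_pos': [462.916, -188.642, 52.269], 'orientation': [2.244, -2.197, -0.006], 'ft_force': [-0.425, 0.448, -2.692], 'width': 63.712}
wrist mat 0.75 221 277 [464.9, -187.3, 0.0]
wrist valve_block 0.74 248 283 [456.6, -191.0, 30.0]
```

View pics/w7.png

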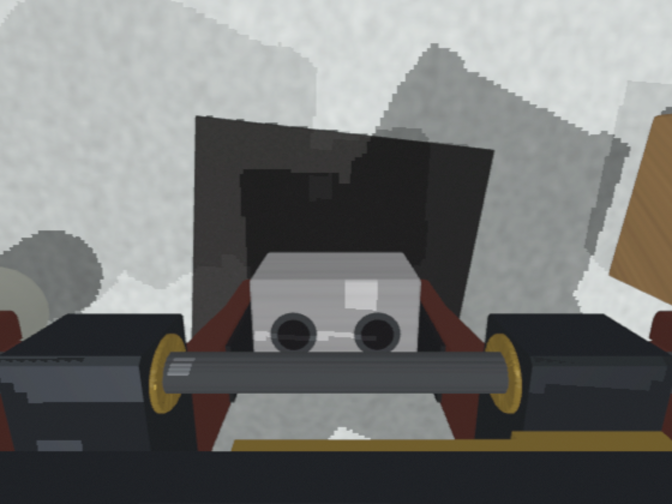

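The block is held level by its ends over the mat (ports at (293,332) and (377,332)). I'll lower it with force checks.

{"method": "move_arm", "body": {
  "motion": [
    [0,0,-12,0,0,0,50],
    [0,0,-22,0,0,0,50],
    [0,0,-28,0,0,0,50],
    [0,0,-32,0,0,0,50],
    [0,0,-34,0,0,0,50]
  ]
}}

```text
t: 14.9
ee_pos: [464.7, -189.1, 20.6]
orientation: [-2.251, 2.192, -0.0]
ft_force: [0.5, -0.9, -3.5]
width: 63.8
```

{"method": "move_arm", "body": {
  "motion": [
    [0,0,-1,0,0,0,50],
    [0,0,-2,0,0,0,50]
  ]
}}

```text
t: 15.07
ee_pos: [464.9, -189.2, 18.9]
orientation: [-2.25, 2.192, -0.001]
ft_force: [0.5, -0.3, -2.6]
width: 64.1
```

{"method": "move_arm", "body": {
  "motion": [
    [0,0,-1,0,0,0,50],
    [0,0,-1,0,0,0,50]
  ]
}}

```text
t: 15.23
ee_pos: [464.7, -189.2, 17.8]
orientation: [-2.25, 2.192, -0.0]
ft_force: [-0.0, 0.9, -3.4]
width: 63.8
```

{"method": "move_arm", "body": {
  "motion": [
    [0,0,-1,0,0,0,50],
    [0,0,-2,0,0,0,50]
  ]
}}

```text
t: 15.4
ee_pos: [464.8, -189.2, 15.8]
orientation: [-2.25, 2.192, -0.001]
ft_force: [-0.2, -0.6, -4.5]
width: 63.7
```

{"method": "move_arm", "body": {
  "motion": [
    [0,0,-1,0,0,0,50],
    [0,0,-1,0,0,0,50]
  ]
}}

```text
t: 15.57
ee_pos: [464.8, -189.2, 15.4]
orientation: [-2.25, 2.193, -0.0]
ft_force: [-2.4, 0.4, 6.8]
width: 63.8
```

Contact on the mat. Releasing and changing grip.

{"method": "move_arm", "body": {
  "motion": [
    [0,0,0,0,0,0,70],
    [0,0,0,0,0,0,80],
    [0,0,0,0,0,0,87],
    [0,0,0,0,0,0,87],
    [0,0,0,0,0,0,87]
  ]
}}

```text
t: 15.98
ee_pos: [464.7, -189.2, 14.6]
orientation: [-2.25, 2.193, 0.0]
ft_force: [0.2, -0.1, -0.2]
width: 86.8
```

{"method": "move_arm", "body": {
  "motion": [
    [0,0,5,0,0,0,87],
    [0,0,15,0,0,0,87],
    [0,0,35,0,0,0,87],
    [0,0,65,0,0,0,87],
    [0,0,95,0,0,0.1,87]
  ]
}}

```text
t: 16.4
ee_pos: [464.0, -188.9, 110.9]
orientation: [2.356, -2.078, -0.002]
ft_force: [0.5, -0.1, 0.8]
width: 86.8
```

{"method": "move_arm", "body": {
  "motion": [
    [0,0,5,0,0,0.11,87],
    [0,0,5,0,0,0.22,87],
    [0,0,5,0,0,0.33,87],
    [0,0,5,0,0,0.44,87],
    [0,0,5,0,0,0.55,87]
  ]
}}

```text
t: 16.82
ee_pos: [464.8, -189.2, 115.8]
orientation: [-2.836, 1.352, -0.002]
ft_force: [0.1, -0.4, 0.6]
width: 87.1
```

{"method": "move_arm", "body": {
  "motion": [
    [0,0,0,0,0,0.11,87],
    [0,0,0,0,0,0.22,87],
    [0,0,0,0,0,0.33,87],
    [0,0,0,0,0,0.44,87],
    [0,0,0,0,0,0.55,87]
  ]
}}

```text
t: 17.23
ee_pos: [464.7, -189.2, 115.6]
orientation: [3.096, -0.531, 0.001]
ft_force: [0.8, -1.0, -0.9]
width: 87.1
```

{"method": "move_arm", "body": {
  "motion": [
    [0,0,0,0,0,0.1,87],
    [0,0,0,0,0,0.2,87],
    [0,0,0,0,0,0.3,87],
    [0,0,0,0,0,0.37,87],
    [0,0,0,0,0,0.37,87]
  ]
}}

```text
t: 17.65
ee_pos: [464.7, -189.2, 115.5]
orientation: [3.141, 0.043, 0.001]
ft_force: [-0.3, -0.3, -0.2]
width: 87.1
```

```bash
python3 - <<'E'
from h import *
st()
im=look(dict(mat=0,valve_block=3));save(im,"w8",s=1.2)
look(dict(mat=0,valve_block=3,nest=40,load_station=40),"scene")
look(dict(mat=0,valve_block=3,nest=40,load_station=40),"side")
E
```

```text
{'t': 17.65, 'qpos': [-0.41, 0.407, 1.973, -0.0, 0.761, -0.438], 'ee_pos': [464.732, -189.171, 115.519], 'orientation': [3.141, 0.043, 0.001], 'ft_force': [-0.277, -0.33, -0.229], 'width': 87.081}
wrist valve_block 0.86 204 279 [465.5, -190.8, 3.0]
scene mat 0.73 253 210 [460.2, -188.3, 0.0]
scene valve_block 0.82 178 298 [292.7, 251.4, 3.0]
scene valve_block 0.64 174 340 [357.4, 387.8, 3.0]
scene nest 0.69 254 301 [645.1, 0.8, 40.0]
scene nest 0.16 285 344 [807.1, 19.9, 40.0]
scene load_station 0.74 252 301 [642.6, 4.5, 40.0]
side mat 0.62 205 337 [464.5, -181.1, -0.0]
side valve_block 0.66 338 286 [292.0, 253.5, 3.0]
side valve_block 0.65 299 144 [635.6, 421.3, 3.0]
side valve_block 0.64 206 338 [460.4, -176.8, 3.0]
side nest 0.61 198 256 [649.4, -7.3, 40.0]
side load_station 0.57 202 255 [637.4, 8.3, 40.0]
```

View pics/w8.png

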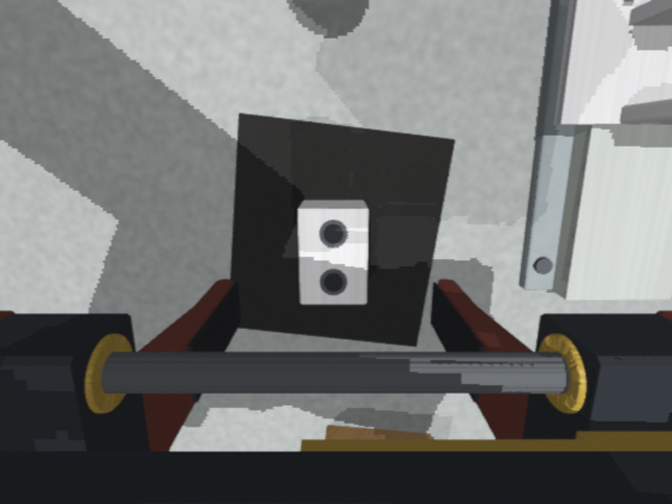

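The block stands flat and centred on the mat, long side along y (ports at (333,233) and (333,282)). Now gripping by its sides.

{"method": "move_arm", "body": {
  "motion": [
    [0,0,-25,0,0,0,87],
    [0,0,-55,0,0,0,87],
    [0,0,-80,0,0,0,87],
    [0,0,-92,0,0,0,87],
    [0,0,-97,0,0,0,87]
  ]
}}

```text
t: 18.72
ee_pos: [463.5, -188.6, 15.9]
orientation: [-3.14, -0.039, 0.005]
ft_force: [-1.3, 0.3, 0.4]
width: 87.0
```

{"method": "move_arm", "body": {
  "motion": [
    [0,0,0,0,0,0,75],
    [0,0,0,0,0,0,65],
    [0,0,0,0,0,0,55],
    [0,0,0,0,0,0,48],
    [0,0,0,0,0,0,40]
  ]
}}

```text
t: 19.13
ee_pos: [465.3, -189.4, 18.7]
orientation: [3.141, 0.039, 0.003]
ft_force: [0.3, -0.8, 0.0]
width: 57.1
```

{"method": "move_arm", "body": {
  "motion": [
    [0,0,0,0,0,0,32],
    [0,0,0,0,0,0,30],
    [0,0,0,0,0,0,30],
    [0,0,0,0,0,0,30],
    [0,0,0,0,0,0,30]
  ]
}}

```text
t: 19.55
ee_pos: [464.6, -189.2, 18.1]
orientation: [3.141, 0.039, -0.0]
ft_force: [-1.4, 0.6, 6.8]
width: 44.0
```

{"method": "move_arm", "body": {
  "motion": [
    [0,0,10,0,0,0,30],
    [0,0,40,0,0,0,30],
    [0,0,75,0,0,0,30],
    [5,2,110,0,0,0,30],
    [20,9,140,0,0,0,30]
  ]
}}

```text
t: 19.97
ee_pos: [482.9, -180.2, 159.7]
orientation: [-3.141, -0.037, 0.003]
ft_force: [1.1, -1.1, -2.9]
width: 43.9
```

{"method": "move_arm", "body": {
  "motion": [
    [30,13,20,0,0,0,30],
    [65,28,40,0,0,0,30],
    [100,43,55,0,0,0,30],
    [132,57,65,0,0,0,30],
    [163,70,65,0,0,0,30]
  ]
}}

```text
t: 20.38
ee_pos: [650.3, -109.1, 226.1]
orientation: [3.141, 0.04, 0.007]
ft_force: [0.0, -0.9, -3.1]
width: 43.7
```

{"method": "move_arm", "body": {
  "motion": [
    [0,0,0,0,0,0,30],
    [0,0,0,0,0,0,30]
  ]
}}

```text
t: 20.55
ee_pos: [648.1, -109.1, 222.3]
orientation: [-3.141, -0.042, 0.001]
ft_force: [-1.1, 0.2, -3.3]
width: 44.0
```

```bash
python3 - <<'E'
from h import *
st()
im=look(dict(nest=40,load_station=40,test_station=40,push_plate=65,nozzle=100,rail=0))
r,c=[m["location"] for m in mark_of(im,"nest")][0]
r,c=int(r),int(c);r0,c0=max(0,r-75),c-80;print(r0,c0)
save(im,"w9",(r0,r0+120,c0,c0+160),5)
np.save("w9.npy",np.r_[np.array(im["camera_from_world"]).ravel()])
E
```

```text
{'t': 20.55, 'qpos': [-0.185, 0.471, 1.554, 0.0, 1.118, -0.212], 'ee_pos': [648.082, -109.08, 222.341], 'orientation': [-3.141, -0.042, 0.001], 'ft_force': [-1.11, 0.193, -3.277], 'width': 44.017}
wrist nest 0.84 86 284 [650.6, -4.2, 40.0]
wrist load_station 0.58 88 280 [646.3, -7.1, 40.0]
wrist test_station 0.29 225 389 [773.7, -148.6, 40.0]
wrist push_plate 0.93 184 280 [648.8, -100.4, 65.0]
wrist rail 0.86 111 282 [649.9, -27.1, 0.0]
10 204
```

View pics/w9.png

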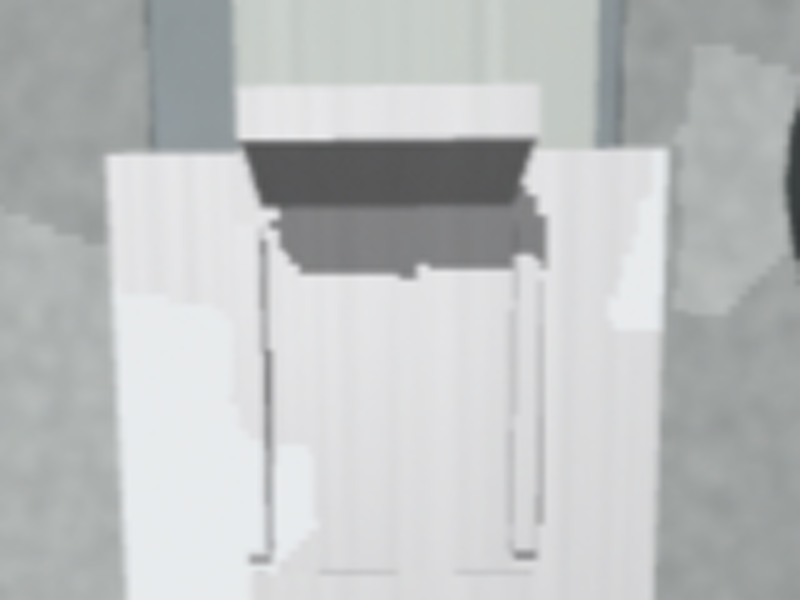

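```bash
python3 - <<'E'
from h import *
im=get_image("wrist")
T=np.load("w9.npy").reshape(4,4);print(np.abs(T-im["camera_from_world"]).max())
im["camera_from_world"]=T
for n,z,P in [("wall top inner y+35",92,[(243,140),(533,138)]),("wall top outer y+43",92,[(236,87),(540,85)]),("wall base y+35",40,[(262,205),(522,203)]),
  ("deck far y+45",40,[(107,156),(667,149)]),("deck near-low pts",40,[(127,590),(655,590)]),("lips inner top",46,[(268,400),(513,400)]),("lips outer base",40,[(264,400),(541,400)])]:
    Q=np.array([atz(im,r/5+10,c/5+204,z)[:2] for c,r in P]);d=Q[1]-Q[0]
    print(n,Q.round(1).tolist(),Q.mean(0).round(1),np.linalg.norm(d).round(1),round(float(np.degrees(np.arctan2(d[1],d[0]))),1))
E
```

```text
0.6293666210339097
wall top inner y+35 [[622.7, 26.7], [670.9, 28.2]] [646.8  27.4] 48.2 1.9
wall top outer y+43 [[621.5, 34.6], [671.6, 36.2]] [646.6  35.4] 50.1 1.9
wall base y+35 [[622.3, 27.2], [673.6, 28.9]] [647.9  28. ] 51.3 1.9
deck far y+45 [[591.8, 35.2], [701.5, 39.3]] [646.7  37.3] 109.8 2.2
deck near-low pts [[594.7, -47.5], [705.0, -44.6]] [649.9 -46. ] 110.4 1.5
lips inner top [[624.2, -9.7], [673.1, -8.5]] [648.7  -9.1] 48.9 1.5
lips outer base [[623.0, -9.2], [679.3, -7.7]] [651.1  -8.5] 56.3 1.5
```

{"method": "move_arm", "body": {
  "motion": [
    [0,25,-15,0,0,0.006,30],
    [0,50,-35,0,0,0.006,30],
    [0,75,-55,0,0,0.006,30],
    [0,92,-75,0,0,0.006,30],
    [0,101.5,-90,0,0,0.006,30]
  ]
}}

```text
t: 21.42
ee_pos: [646.7, -6.8, 131.2]
orientation: [-3.141, -0.05, 0.002]
ft_force: [0.1, -0.7, -3.6]
width: 44.0
```

{"method": "move_arm", "body": {
  "motion": [
    [0,0,0,0,0,0,30],
    [0,0,0,0,0,0,30]
  ]
}}

```text
t: 21.58
ee_pos: [647.1, -8.5, 132.2]
orientation: [3.141, 0.05, -0.003]
ft_force: [0.0, 0.6, -2.5]
width: 44.0
```

```bash
python3 - <<'E'
from h import *
st()
im=look(dict(nest=40,load_station=40,valve_block=117));save(im,"w10",(70,350,140,420),2.1)
np.save("w10.npy",im["camera_from_world"])
E
```

```text
{'t': 21.583, 'qpos': [-0.031, 0.562, 1.635, -0.0, 0.946, -0.063], 'ee_pos': [647.109, -8.469, 132.168], 'orientation': [3.141, 0.05, -0.003], 'ft_force': [0.027, 0.615, -2.532], 'width': 44.037}
wrist valve_block 0.76 241 282 [649.4, -7.8, 117.0]
```

View pics/w10.png

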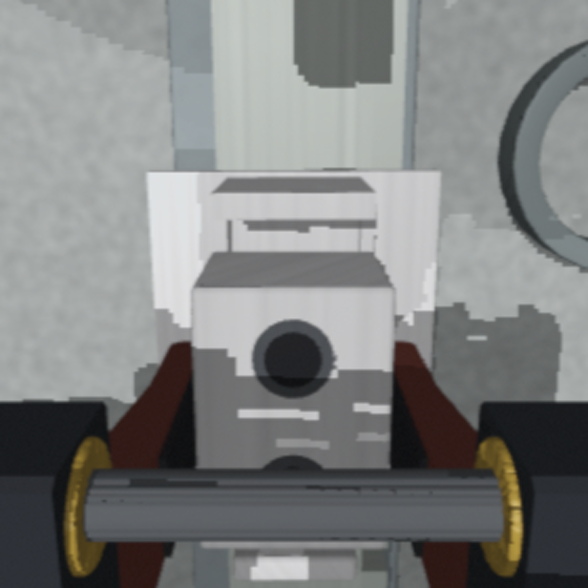

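```bash
python3 - <<'E'
from h import *
im=get_image("wrist");im["camera_from_world"]=np.load("w10.npy")
for n,z,P in [("blk top far",157,[(193,288),(393,287)]),("blk bottom far",117,[(213,252),(381,252)]),("walltop+43",92,[(210,194),(377,193)]),("walltop+35",92,[(211,220),(376,219)]),("deck+45",40,[(148,172),(441,170)])]:
    Q=np.array([atz(im,r/2.1+70,c/2.1+140,z)[:2] for c,r in P]);d=Q[1]-Q[0]
    print(n,Q.round(1).tolist(),Q.mean(0).round(1),np.linalg.norm(d).round(1),round(float(np.degrees(np.arctan2(d[1],d[0]))),1))
st()
E
```

```text
blk top far [[625.6, 22.7], [667.7, 24.3]] [646.7  23.5] 42.1 2.1
blk bottom far [[625.2, 22.2], [670.3, 23.6]] [647.8  22.9] 45.1 1.8
walltop+43 [[621.4, 34.6], [671.4, 36.5]] [646.4  35.6] 50.1 2.2
walltop+35 [[621.7, 26.8], [671.6, 28.7]] [646.7  27.7] 49.9 2.2
deck+45 [[592.0, 35.7], [701.4, 40.0]] [646.7  37.9] 109.5 2.2
{'t': 21.833, 'qpos': [-0.033, 0.56, 1.634, -0.0, 0.946, -0.063], 'ee_pos': [648.489, -9.623, 134.096], 'orientation': [3.141, 0.047, 0.004], 'ft_force': [-0.199, -0.303, -2.821], 'width': 43.66}
```

w10 shows the block above the nest, aligned with the deck to within 0.3°. The far gap to the wall is about 4.5 mm where 3 is wanted, so I shift +1.4 mm in y and lower it.

{"method": "move_arm", "body": {
  "motion": [
    [0,1.4,-10,0,0,0.003,30],
    [0,1.4,-22,0,0,0.003,30],
    [0,1.4,-32,0,0,0.003,30],
    [0,1.4,-40,0,0,0.003,30],
    [0,1.4,-45,0,0,0.003,30]
  ]
}}

```text
t: 22.25
ee_pos: [646.5, -7.2, 85.5]
orientation: [-3.141, -0.053, 0.004]
ft_force: [-0.3, 0.8, -3.0]
width: 44.0
```

{"method": "move_arm", "body": {
  "motion": [
    [0,0,-6,0,0,0,30],
    [0,0,-12,0,0,0,30],
    [0,0,-17,0,0,0,30],
    [0,0,-21,0,0,0,30],
    [0,0,-24,0,0,0,30]
  ]
}}

```text
t: 22.67
ee_pos: [647.6, -7.2, 63.2]
orientation: [3.141, 0.053, -0.0]
ft_force: [0.2, 0.0, -3.5]
width: 43.8
```

{"method": "move_arm", "body": {
  "motion": [
    [0,0,-2,0,0,0,30],
    [0,0,-4,0,0,0,30],
    [0,0,-5,0,0,0,30]
  ]
}}

```text
t: 22.92
ee_pos: [647.7, -7.2, 58.6]
orientation: [3.141, 0.053, 0.0]
ft_force: [-1.0, 0.9, -3.2]
width: 43.8
```

{"method": "move_arm", "body": {
  "motion": [
    [0,0,-1,0,0,0,30],
    [0,0,-1,0,0,0,30]
  ]
}}

```text
t: 23.08
ee_pos: [647.7, -7.3, 57.7]
orientation: [-3.141, -0.053, -0.0]
ft_force: [0.1, -0.5, -3.1]
width: 44.2
```

Descending freely, with no jamming (force is weight only). Floor expected at a TCP height of about 55.

{"method": "move_arm", "body": {
  "motion": [
    [0,0,-1,0,0,0,30],
    [0,0,-1.5,0,0,0,30],
    [0,0,-1.5,0,0,0,30]
  ]
}}

```text
t: 23.33
ee_pos: [647.6, -7.2, 56.2]
orientation: [3.141, 0.053, -0.0]
ft_force: [0.3, 0.0, -2.9]
width: 44.0
```

{"method": "move_arm", "body": {
  "motion": [
    [0,0,-1,0,0,0,30],
    [0,0,-1,0,0,0,30]
  ]
}}

```text
t: 23.5
ee_pos: [647.7, -7.2, 55.2]
orientation: [3.141, 0.053, 0.0]
ft_force: [0.7, 0.5, -3.4]
width: 44.0
```

{"method": "move_arm", "body": {
  "motion": [
    [0,0,-0.5,0,0,0,30],
    [0,0,-0.5,0,0,0,30]
  ]
}}

```text
t: 23.67
ee_pos: [647.7, -7.2, 55.1]
orientation: [3.141, 0.053, 0.0]
ft_force: [-1.4, 0.0, 1.8]
width: 44.1
```

Contact at 55.1, exactly where the floor should be. Releasing, then straight up.

{"method": "move_arm", "body": {
  "motion": [
    [0,0,0,0,0,0,50],
    [0,0,0,0,0,0,60],
    [0,0,0,0,0,0,66],
    [0,0,0,0,0,0,66],
    [0,0,0,0,0,0,66]
  ]
}}

```text
t: 24.08
ee_pos: [647.7, -7.2, 54.7]
orientation: [3.141, 0.053, 0.0]
ft_force: [0.1, 0.3, -0.5]
width: 65.8
```

{"method": "move_arm", "body": {
  "motion": [
    [0,0,5,0,0,0,66],
    [0,0,15,0,0,0,66],
    [0,0,35,0,0,0,66],
    [0,0,65,0,0,0,66],
    [0,0,100,0,0,0,66]
  ]
}}

```text
t: 24.5
ee_pos: [646.5, -7.2, 155.0]
orientation: [-3.141, -0.053, 0.005]
ft_force: [1.8, -0.3, 0.1]
width: 65.9
```

{"method": "move_arm", "body": {
  "motion": [
    [0,-30,15,0,0,0,66],
    [0,-65,20,0,0,0,40],
    [0,-100,20,0,0,0,0],
    [0,-130,20,0,0,0,0],
    [0,-136,20,0,0,0,0]
  ]
}}

```text
t: 24.92
ee_pos: [647.9, -147.6, 176.3]
orientation: [3.14, 0.049, 0.003]
ft_force: [0.2, 0.9, -0.9]
width: 42.5
```

{"method": "move_arm", "body": {
  "motion": [
    [0,0,0,0,0,0,0],
    [0,0,0,0,0,0,0]
  ]
}}

```text
t: 25.08
ee_pos: [647.6, -142.9, 175.1]
orientation: [-3.141, -0.052, -0.0]
ft_force: [-0.5, 0.4, 0.8]
width: 29.7
```

```bash
python3 - <<'E'
from h import *
st()
im=look(dict(nest=40,load_station=40,valve_block=40,push_plate=65));save(im,"w11",(0,300,170,400),2)
look(dict(nest=40,load_station=40,valve_block=40,push_plate=65),"side")
np.save("w11.npy",im["camera_from_world"])
E
```

```text
{'t': 25.083, 'qpos': [-0.235, 0.531, 1.574, 0.001, 1.037, -0.269], 'ee_pos': [647.571, -142.944, 175.112], 'orientation': [-3.141, -0.052, -0.0], 'ft_force': [-0.509, 0.374, 0.846], 'width': 29.675}
wrist valve_block 0.57 42 287 [649.9, -8.2, 40.0]
wrist push_plate 0.77 155 280 [647.6, -101.0, 65.0]
side nest 0.7 202 252 [644.3, 13.9, 40.0]
side load_station 0.68 202 256 [636.4, 8.0, 40.0]
side valve_block 0.87 199 255 [649.2, -2.3, 40.0]
side valve_block 0.79 340 288 [275.2, 265.9, 40.0]
side valve_block 0.74 300 141 [611.8, 434.3, 40.0]
```

View pics/w11.png

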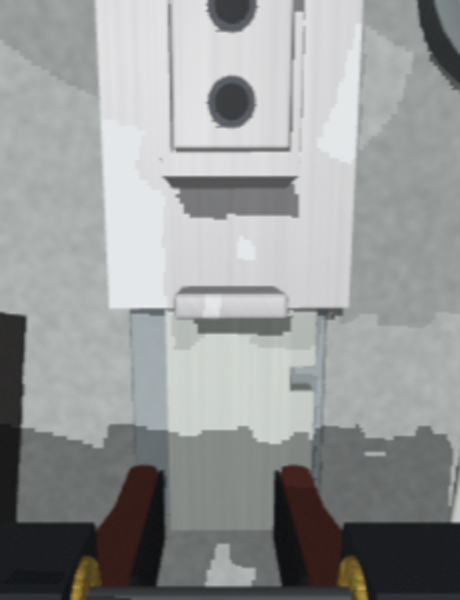

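The block sits flat in the nest, ports at (231,5) and (231,102) and parallel to the lips, with the carrier still at the loading station. I'll descend behind the plate with the tool tilted slightly back, to keep the camera and body clear of the nozzle arm, and push on.

{"method": "move_arm", "body": {
  "motion": [
    [0,-3,-25,0.04,0,0,0],
    [0,-5,-50,0.08,0,0,0],
    [0,-5,-75,0.12,0,0,0],
    [0,-5,-100,0.16,0,0,0],
    [0,-5,-113,0.2,0,0,0]
  ]
}}

```text
t: 26.0
ee_pos: [646.2, -147.7, 58.8]
orientation: [-2.938, -0.05, -0.001]
ft_force: [-0.2, 0.5, -1.2]
width: 0.4
```

{"method": "move_arm", "body": {
  "motion": [
    [0,6,0,0,0,0,0],
    [0,12,0,0,0,0,0],
    [0,18,0,0,0,0,0],
    [0,22,0,0,0,0,0],
    [0,26,0,0,0,0,0]
  ]
}}

```text
t: 26.42
ee_pos: [648.5, -121.1, 63.3]
orientation: [-2.942, -0.052, -0.008]
ft_force: [0.1, 0.8, 0.4]
width: 0.6
```

{"method": "move_arm", "body": {
  "motion": [
    [0,3,0,0,0,0,0],
    [0,6,0,0,0,0,0],
    [0,9,0,0,0,0,0],
    [0,12,0,0,0,0,0]
  ]
}}

```text
t: 26.75
ee_pos: [648.0, -111.5, 62.2]
orientation: [-2.944, -0.052, -0.007]
ft_force: [-3.7, -14.6, 4.5]
width: 0.7
```

{"method": "move_arm", "body": {
  "motion": [
    [0,3,0,0,0,0,0],
    [0,6,0,0,0,0,0],
    [0,10,0,0,0,0,0],
    [0,15,0,0,0,0,0],
    [-0.5,21,0,0,0,0,0]
  ]
}}

```text
t: 27.17
ee_pos: [647.2, -91.4, 62.2]
orientation: [-2.944, -0.05, -0.006]
ft_force: [-1.7, -8.9, 3.6]
width: 0.2
```

{"method": "move_arm", "body": {
  "motion": [
    [0,7,0,0,0,0,0],
    [0,14,0,0,0,0,0],
    [-1,21,0,0,0,0,0],
    [-1,28,0,0,0,0,0],
    [-1,35,0,0,0,0,0]
  ]
}}

```text
t: 27.58
ee_pos: [646.0, -55.9, 62.2]
orientation: [-2.944, -0.05, -0.006]
ft_force: [-3.2, -8.6, 4.8]
width: 0.5
```

{"method": "move_arm", "body": {
  "motion": [
    [0,7,0,0,0,0,0],
    [0,14,0,0,0,0,0],
    [-1,21,0,0,0,0,0],
    [-1,28,0,0,0,0,0],
    [-1,34,0,0,0,0,0]
  ]
}}

```text
t: 28.0
ee_pos: [644.9, -21.7, 62.1]
orientation: [-2.944, -0.051, -0.005]
ft_force: [-3.7, -8.1, 5.8]
width: 0.5
```

```bash
python3 - <<'E'
from h import *
st()
look(dict(nest=40,test_station=40,push_plate=65,nozzle=100,valve_block=40))
look(dict(nest=40,test_station=40,push_plate=65,nozzle=100,valve_block=40),"scene")
E
```

```text
{'t': 28.0, 'qpos': [-0.146, 0.669, 1.655, 0.259, 0.863, -0.353], 'ee_pos': [644.947, -21.681, 62.085], 'orientation': [-2.944, -0.051, -0.005], 'ft_force': [-3.729, -8.076, 5.781], 'width': 0.452}
wrist push_plate 0.56 231 284 [647.5, -9.6, 65.0]
wrist push_plate 0.44 68 289 [647.1, 75.3, 65.0]
wrist valve_block 0.61 71 287 [646.8, 82.8, 40.0]
scene nest 0.96 240 326 [637.8, 96.2, 40.0]
scene nest 0.29 243 326 [648.5, 87.6, 40.0]
scene test_station 0.81 241 333 [653.8, 109.5, 40.0]
scene push_plate 0.56 246 299 [641.2, -2.8, 65.0]
scene push_plate 0.52 186 371 [534.9, 364.3, 65.0]
scene nozzle 0.86 219 336 [638.0, 129.0, 100.0]
scene nozzle 0.7 318 168 [703.8, -426.2, 100.0]
scene valve_block 0.88 173 336 [383.1, 345.2, 40.0]
scene valve_block 0.87 211 406 [671.5, 388.9, 40.0]
scene valve_block 0.68 206 313 [489.8, 162.6, 40.0]
```

{"method": "move_arm", "body": {
  "motion": [
    [0,6,0,0,0,0,0],
    [0,12,0,0,0,0,0],
    [-1,18,0,0,0,0,0],
    [-1,22,0,0,0,0,0],
    [-1,26,0,0,0,0,0]
  ]
}}

```text
t: 29.02
ee_pos: [644.4, 4.7, 61.7]
orientation: [-2.943, -0.051, -0.006]
ft_force: [-0.9, -7.7, 0.9]
width: 0.3
```

{"method": "move_arm", "body": {
  "motion": [
    [0,2,0,0,0,0,0],
    [0,3,0,0,0,0,0],
    [0,3,0,0,0,0,0]
  ]
}}

```text
t: 29.27
ee_pos: [644.3, 8.3, 61.6]
orientation: [-2.942, -0.051, -0.006]
ft_force: [-0.1, -3.5, -0.1]
width: 0.7
```

{"method": "move_arm", "body": {
  "motion": [
    [0,1,0,0,0,0,0],
    [0,2,0,0,0,0,0],
    [0,2,0,0,0,0,0]
  ]
}}

```text
t: 29.52
ee_pos: [644.2, 10.5, 61.7]
orientation: [-2.942, -0.05, -0.005]
ft_force: [-0.5, -1.9, -1.2]
width: 0.3
```

{"method": "move_arm", "body": {
  "motion": [
    [0,1,0,0,0,0,0],
    [0,2,0,0,0,0,0],
    [0,2,0,0,0,0,0]
  ]
}}

```text
t: 29.77
ee_pos: [644.1, 13.3, 61.7]
orientation: [-2.941, -0.05, -0.005]
ft_force: [0.0, 0.5, -0.6]
width: 0.8
```

Force has dropped to zero, so it was pulled in. Probing for the firm stop.

{"method": "move_arm", "body": {
  "motion": [
    [0,1,0,0,0,0,0],
    [0,2,0,0,0,0,0],
    [0,2,0,0,0,0,0]
  ]
}}

```text
t: 30.02
ee_pos: [644.0, 15.4, 61.7]
orientation: [-2.941, -0.05, -0.005]
ft_force: [0.6, -0.2, -0.2]
width: 0.6
```

{"method": "move_arm", "body": {
  "motion": [
    [0,1,0,0,0,0,0],
    [0,1,0,0,0,0,0]
  ]
}}

```text
t: 30.18
ee_pos: [644.1, 16.1, 61.7]
orientation: [-2.941, -0.05, -0.005]
ft_force: [0.2, -0.3, -0.1]
width: 0.7
```

{"method": "move_arm", "body": {
  "motion": [
    [0,1,0,0,0,0,0],
    [0,1,0,0,0,0,0]
  ]
}}

```text
t: 30.35
ee_pos: [644.1, 16.7, 61.7]
orientation: [-2.941, -0.05, -0.005]
ft_force: [-0.4, -2.1, 0.2]
width: 0.4
```

The stop is met at about y=16.3 and the prediction was 15.8, so it clicked. I'll back off and retreat.

{"method": "move_arm", "body": {
  "motion": [
    [0,-8,0,0,0,0,0],
    [0,-25,5,-0.05,0,0,0],
    [0,-55,25,-0.1,0,0,0],
    [0,-90,50,-0.15,0,0,0],
    [0,-115,80,-0.2,0,0,0]
  ]
}}

```text
t: 30.77
ee_pos: [642.9, -100.5, 141.1]
orientation: [3.139, 0.052, -0.005]
ft_force: [0.0, 1.4, -0.2]
width: 0.6
```

{"method": "move_arm", "body": {
  "motion": [
    [0,10,30,0,0,0,0],
    [0,15,55,0,0,0,0],
    [0,15,65,0,0,0,0],
    [0,15,65,0,0,0,0]
  ]
}}

```text
t: 31.1
ee_pos: [645.7, -83.7, 209.6]
orientation: [3.14, 0.054, 0.008]
ft_force: [0.1, 1.1, 0.6]
width: 0.6
```

```bash
python3 - <<'E'
from h import *
st()
N=dict(nest=40,test_station=40,push_plate=65,nozzle=100,valve_block=40)
im=look(N);save(im,"w12")
look(N,"scene");look(N,"side")
look(dict(spray_can=0,jar=0,mug=0,square_block=8,round_flange=8),"side")
E
```

```text
{'t': 31.1, 'qpos': [-0.147, 0.473, 1.583, 0.0, 1.081, -0.181], 'ee_pos': [645.703, -83.728, 209.552], 'orientation': [3.14, 0.054, 0.008], 'ft_force': [0.09, 1.079, 0.636], 'width': 0.573}
wrist push_plate 0.59 71 280 [643.9, 28.9, 65.0]
wrist valve_block 0.3 135 281 [647.4, -28.0, 40.0]
scene nest 0.77 236 336 [641.8, 129.2, 40.0]
scene test_station 0.95 237 333 [642.0, 120.7, 40.0]
scene test_station 0.55 320 172 [661.8, -403.9, 40.0]
scene push_plate 0.21 227 263 [511.2, -38.8, 65.0]
scene nozzle 0.89 218 338 [636.2, 137.9, 100.0]
scene valve_block 0.87 212 409 [682.2, 389.3, 40.0]
scene valve_block 0.66 170 337 [372.3, 359.1, 40.0]
scene valve_block 0.63 238 335 [647.4, 123.8, 40.0]
side nest 0.66 224 224 [644.6, 130.6, 40.0]
side test_station 0.87 223 224 [647.3, 127.4, 40.0]
side test_station 0.42 200 263 [627.3, -13.7, 40.0]
side push_plate 0.88 202 251 [631.6, 30.5, 65.0]
side push_plate 0.67 286 255 [418.5, 227.9, 65.0]
side push_plate 0.25 285 259 [413.4, 218.7, 65.0]
side nozzle 0.62 210 224 [638.3, 126.8, 100.0]
side valve_block 0.88 298 140 [619.9, 431.6, 40.0]
side valve_block 0.87 223 225 [644.1, 125.6, 40.0]
side valve_block 0.72 341 288 [273.0, 267.7, 40.0]
side spray_can 0.97 244 309 [432.8, -4.0, 0.0]
side spray_can 0.61 222 225 [676.9, 104.7, 0.0]
side jar 0.94 151 338 [623.4, -403.0, 0.0]
side mug 0.64 338 180 [482.3, 424.8, 0.0]
side square_block 0.79 283 259 [444.9, 190.5, 8.0]
side round_flange 0.6 164 261 [778.4, -157.0, 8.0]
side round_flange 0.49 298 247 [436.2, 242.2, 8.0]
```

```bash
python3 -c "
from workcell import *
print(close_job())"
```

```text
the job is handed in; nothing more can be done
None
```

I handed the job in at about 31 s of robot time (limit 72 s). By my checks every step was met, but the hand-in gave no verdict.

- **Loading station:** I pushed the empty carrier until it clicked. The finger ran force-free for about 5 mm and then met firm resistance, and the nest measured at y ≈ -7.5 mm.
- **Mat:** I took the two-port block out of the lane nearest the spray can by its ends, set it flat on the mat and let go. The picture showed it centred and level.
- **Nest:** I regripped the block by its sides and lowered it into the nest without jamming. It touched down with the fingertips at 55.1 mm, exactly the height expected for the nest floor. After release the picture showed it flat in the pocket, with the carrier still at loading.
- **Test station:** I pushed the loaded carrier on gently until it clicked again. The firm stop came about 0.5 mm from the predicted point. The push plate measured about 130 mm further along than at loading, against 130 mm nominal. All three networks' block and nest readings from the fixed cameras lie at y ≈ 124–131 mm.

**What disagreed or stayed unchecked:**
- The network positions scattered by up to about 8 mm. In the last wrist view its only block detection was a false one, at low confidence.
- My final picture could not be viewed because the 12-picture limit was reached. The end state therefore rests on force, finger position and network readings.
- The bystanders I re-checked at the end (spray can, jar, mug, square block, round flange) matched their starting positions within the networks' noise. The spray can read about 13 to 15 mm off, against a 30 mm limit. I did not re-check the tape roll, wrench or carton, but the arm went nowhere near them at working height.

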